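Open the cupboard with the child-safety hook

ROBOT

A 6-joint arm with a two-finger parallel gripper is mounted at the origin on a cart in front of the work surface, level with it; the furniture and walls round the work are solid. World frame = base frame: x ahead of the robot, y to its left, z up, the work surface at z = 0. Lengths are in m, angles in rad, forces in N, time in s.
With the tool pointing down it reaches from about 0.325 to 0.775 m from the base axis. Payload 5.5 kg.
Tool frame: the origin (TCP) lies on the centre line of the jaws, within the pads' length; the fingertips stand 22 mm ahead of it and the grasp point (between the pads) lies 3 mm ahead of it (r.nose_length is the distance from the TCP to the fingertips, in m); z points along the fingers, y is the line along which they close (so a half turn about z gives the same grasp; the last joint's range is limited). The gripper opens to 88 mm and grips with 3 to 60 N. Pads are 20 mm wide; open, the fingers measure 115 mm over their backs; the gripper's body (75 mm by 178 mm) begins 61 mm behind the grasp point.
Start: joints at [-1.36, 0.091, 1.231, -0, 1.82, -0.057], TCP at [0.159, -0.579, 0.245] pointing down, gripper open.
Joint ranges: [-2.87, 2.87], [-0.86, 2.18], [0.17, 2.46], [-1.51, 4.65], [0.06, 2.69], [-2.65, 2.65]. Speed limits (rad/s): [2.57, 2.57, 3.01, 3.14, 3.14, 3.14].

INTERFACE

Orientations are given as a rotation vector (axis times angle).
In Python, from workcell import r, grab_frame, calibration gives the robot as it stands.
- The arm moves only by the shell command python3 -m crank 'ROWS'. ROWS is JSON, a list of rows, each a list of 3 entries, a list of its own where there are three numbers: the shift along the world's x, y, z in units of 50 mm (1.0 is 50 mm), then the turn, a rotation vector about the world's x, y, z in rad, then the finger opening in mm, from 0 to 87.8. In form: [[[x, y, z], [rx, ry, rz], fingers], ...]. A call has 1 to 10 rows; each row is the pose to reach, as a shift and turn from the pose commanded when the call began; what a row does not reach only later rows make up. A row lasts 1/10 s, in which the tool goes at most 50 mm and 8.59 degrees, less where a joint would pass 70% of its speed; a pose out of reach is approached as far as the arm can. A call with a gripper value outside its range is refused whole. The fingers move at their own pace and stop on an object; the grip force is fixed at half the most. Time passes only in rows, so rows that repeat a pose let the fingers close. It gives the time, the measured TCP pose, the force, the opening and the grip force at its end, in the units of the state.
- r.get_state(): the state, without advancing time (a new reading comes with each control period).
- grab_frame(name): name is "side" or "top" or "wrist"; returns the picture (400x640x3 uint8, red, green, blue); there is no depth.
- calibration(name): a dict with "intrinsics" (3x3 intrinsics, pixels), "D" ([k1, k2, p1, p2, k3] as OpenCV has them; the pictures are not rectified), "R" (3x3) and "t" (3): a world point X has camera coordinates R X + t; the wrist camera has in their place "T_tool_cam" (4x4, takes a point from camera to tool coordinates, whose origin is the TCP and whose axes are the flange's). Camera axes: x right, y down, z forward; pixel columns grow to the right and rows downward; lengths in m; the calibration is good to about 2 mm. A picture is of the moment at which its call begins: read the wrist's pose just before it. calibration takes no time and is no camera call.
- r.sign_off(): hands the job in; it is judged then, once.
The state is a dict: "time_s": time; "joint_pos": joint angles; "dq": joint speeds; "effort": joint torques, N m; "tcp_pos": TCP position; "orientation": TCP orientation; "contact_force": force on the tool from outside, world axes, zero at the start; "ft_torque": the same for the moment, N m; "grip_width": finger opening in m; "grasp_force": force on a finger pad.
Only numpy, scipy, OpenCV 4.12 (cv2) and the standard library are available. Lean on these libraries where they do the work, as an engineer would, in place of code of your own. Each camera call takes 0.05 s, during which the arm holds its last target. There are 200 camera calls.

TASK

Open the small grey steel cupboard on the worktop: draw its door by the knob until the safety hook inside catches, reach down through the narrow gap behind the door and gently press the sprung hook down, just far enough to free it, then swing the door wide open (at least 65 degrees) and let go. Do not force the door against the hook, do not squash the hook against its stop, and leave the things on and around the cupboard where they are.

Things in the scene. Friction and masses are not known exactly. Their poses are not given: they have to be found in the camera images.
- cupboard: grey sheet-steel cupboard, 130 deep x 220 wide x 170 mm tall, on 12 mm feet, fixed to the worktop. Origin: centre of its underside, on the worktop; x points to its back, y to its left, z up. The door closes its open front, whose plane (the front edge of the 4 mm top sheet) is at x = -65 mm.
- door (a joint): door's opening angle, rad: 0 shut, 1.7 fully open; upright hinge at the left (+y) front edge: the right edge swings out towards the robot, then leftwards (clockwise from above). Stays where left (0.5 N at the knob moves it). With the hook up it is caught at 0.20 to 0.26 rad; at the hook the gap between the top sheet's front edge and the door's inner face is then about 35 mm.
- door_hinge (a point): point on the door's hinge axis, at the height of the door's top edge (168 mm). The door is 12 mm thick, from 1 mm to 206 mm from this axis, its inner face in the plane of the axis, its lower edge 20 mm above the worktop.
- knob (a point): centre of the door's ball knob, 26 mm in diameter, on a 10 mm neck; 34 mm in front of the door's outer face, 30 mm below the door's top edge, 165 mm from the hinge axis.
- latch: slotted latch plate on the door's inner face. Origin: on that face at the door's top edge, 160 mm from the hinge axis; x points from the face into the cupboard, y along the door to the hinge, z up. It carries the white hook: a level arm 20 mm wide, 5 thick, from 2 to 57 mm along x, with an upward barb on its last 10 mm. Where the hook sits: see latch_depth.
- keeper: steel keeper fixed behind the front edge of the cupboard's top: a 50 mm bar, sloping like the slots, that catches the hook's barb. Origin: under the top sheet over the bar's middle. The hook yields downwards from 3 N, spring 450 N/m; clear of the bar after 6 mm (6 N; more while the door is pulled against it); hard stop at 10 mm (7.5 N). Let go, it springs up.
- tape: roll of black tape, 62 mm across, 19 mm high, lying loose on the cupboard's top at the rear left; bystander. Origin: centre of its underside.
- grease: round tin, 103 mm across, 62 mm high, right of the cupboard; bystander. Origin: centre of its underside.
- can: red pump oil can, 80x101x171 mm, right of the cupboard at the back; bystander. Origin: centre of its underside.
- latch_depth (a point): 25.5 mm below the latch's origin, on the door's inner face: middle of the places where the top of the hook's arm may be. It was set at an unknown point of sloping slots: up to 14 mm either way along y, and half as much (up to 7 mm) higher towards the hinge or lower away from it; to be felt or seen. Does not move with the hook.

How it is judged:
By the outcome, as a careful person would: the job done as asked, in the order asked, and still so for the second after the job is handed in, with the robot touching nothing.
It also fails if it takes over 50 s, if anything falls off the work surface, if the arm or the gripper's body presses on something with over 40 N, if the wrist force passes 120 N, or if a joint passes its speed limit or range.

## Working session

There is one attempt and no reset: what is moved stays moved. The work goes in short steps, Python scripts to look and compute and a shell command to move; the robot and the scene stay as the last step left them, time stands still between calls to the robot, and variables do not carry over. Pictures are saved under pics/ and viewed, at most 10 in all, crops included, and the job is handed in when it is done.

```bash
mkdir -p pics; ls; python3 - <<'E'
from workcell import r, grab_frame, calibration
import cv2
for n in("side","top"):
    cv2.imwrite(f"pics/{n}0.png",grab_frame(n)[:,:,::-1])
    c=calibration(n); print(n,c)
print(calibration("wrist")); print(r.get_state())
E
```

```text
pics
side {'intrinsics': array([[436.02327887,   0.        , 318.67666147],
       [  0.        , 436.02327887, 194.08878627],
       [  0.        ,   0.        ,   1.        ]]), 'D': array([0.03665933, 0.        , 0.        , 0.        , 0.        ]), 'R': array([[-0.97765192, -0.20943043, -0.01832001],
       [-0.11567048,  0.60863279, -0.78497546],
       [ 0.17554791, -0.76531368, -0.61925593]]), 't': array([0.63154915, 0.12155501, 0.90520538])}
top {'intrinsics': array([[384.76875376,   0.        , 313.82550408],
       [  0.        , 384.76875376, 200.49524373],
       [  0.        ,   0.        ,   1.        ]]), 'D': array([0.01908777, 0.        , 0.        , 0.        , 0.        ]), 'R': array([[ 1.64634295e-04, -9.99965270e-01,  8.33256731e-03],
       [-9.97528681e-01, -7.49670029e-04, -7.02564455e-02],
       [ 7.02602522e-02, -8.30040826e-03, -9.97494160e-01]]), 't': array([0.09471004, 0.61772868, 0.93369473])}
{'intrinsics': array([[298.98024798,   0.        , 321.37733089],
       [  0.        , 298.98024798, 198.09180787],
       [  0.        ,   0.        ,   1.   
[... 453 characters left out ...]
1, 'joint_pos': array([-1.35969319e+00,  9.17818470e-02,  1.23174005e+00, -1.71555748e-05,
        1.81980687e+00, -5.66836121e-02]), 'dq': array([ 4.43638110e-04, -2.77863873e-05, -3.06646351e-03, -1.30737641e-03,
       -1.49733344e-03, -1.97640859e-04]), 'effort': array([ 2.78638079e-03, -4.47858381e+01, -4.07569170e+01,  7.00968015e-02,
        2.84308149e-02, -1.18113771e-04]), 'tcp_pos': array([ 0.15871401, -0.57839469,  0.2436353 ]), 'orientation': array([-3.11176104e+00, -4.19145289e-01,  2.36263018e-04]), 'contact_force': array([ 0.27520623, -0.46576148,  0.62541813]), 'ft_torque': array([-0.02857546, -0.03464776, -0.02261589]), 'grasp_force': 0.0, 'grip_width': 0.08791842972720204}
```

View pics/side0.png

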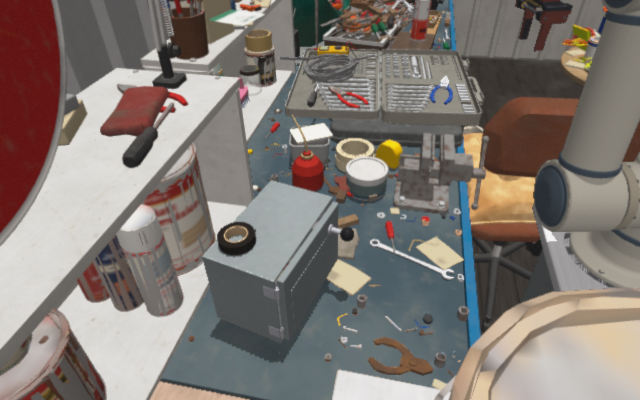

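View pics/top0.png

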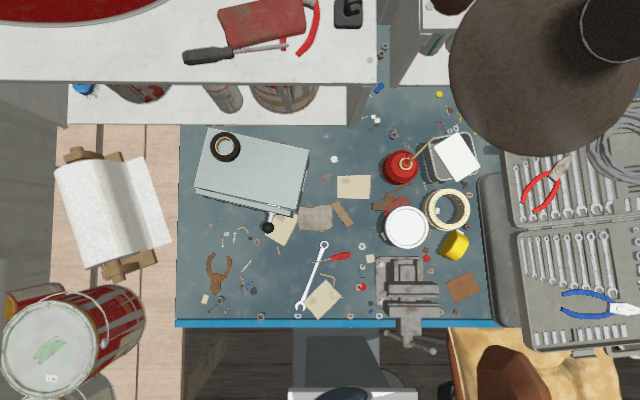

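The side view shows the cupboard with its top corners near (272,185), (340,205), (207,262) and (265,288), and the knob at (347,234). In the top view the top sheet's corners are near (207,128), (309,148), (297,212) and (195,188), with the knob at (268,226). I'll enlarge both.

```bash
python3 - <<'E'
import cv2,numpy as np
a=cv2.imread("pics/top0.png")[115:245,180:330]; b=cv2.imread("pics/side0.png")[175:345,195:365]
a=cv2.resize(a,None,fx=4,fy=4,interpolation=cv2.INTER_CUBIC);cv2.imwrite("pics/c1.png",a)
b=cv2.resize(b,None,fx=3.5,fy=3.5,interpolation=cv2.INTER_CUBIC);cv2.imwrite("pics/c2.png",b)
E
```

```text
(no output)
```

View pics/c1.png

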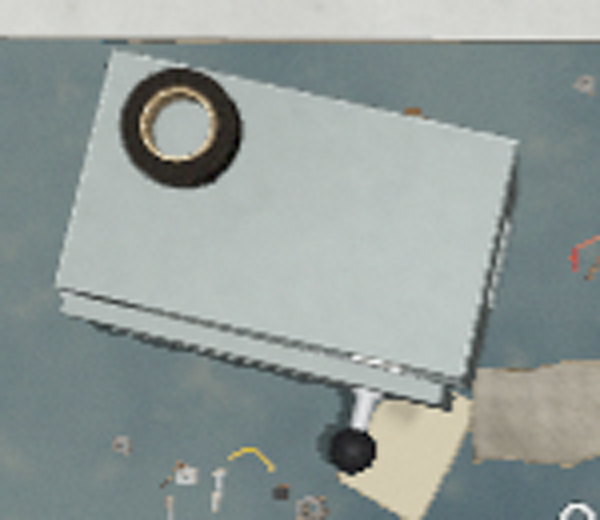

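View pics/c2.png

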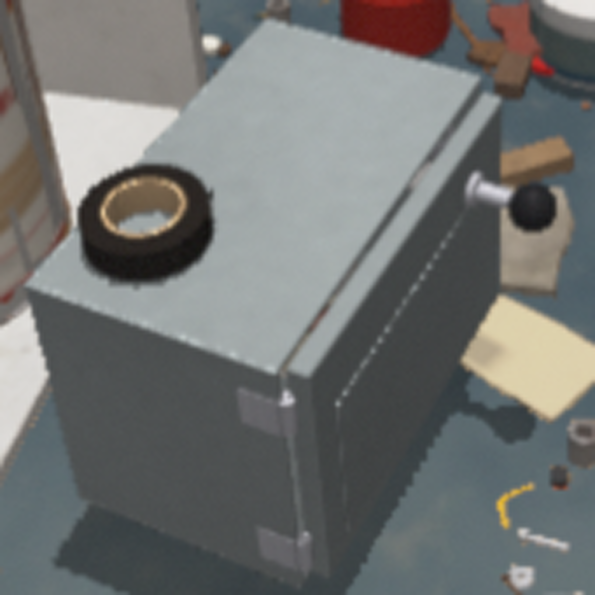

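The crops show clear sheet corners, the hinge barrel on the left and the ball knob at (352,450) in the top crop and (533,207) in the side crop. Now I'll fit the pose.

```bash
cat > h.py <<'E'
import numpy as np,cv2
from workcell import r,grab_frame,calibration
def proj(n,P):
    c=calibration(n); return cv2.projectPoints(np.atleast_2d(P).astype(float),cv2.Rodrigues(c["R"])[0],c["t"],c["intrinsics"],c["D"])[0][:,0]
def cupb(p,L):  # p=x,y,yaw
    c,s=np.cos(p[2]),np.sin(p[2]); L=np.atleast_2d(L)
    return np.c_[p[0]+c*L[:,0]-s*L[:,1],p[1]+s*L[:,0]+c*L[:,1],L[:,2]]
E
python3 - <<'E'
from h import *
from scipy.optimize import least_squares as ls
T=np.array([[112,50],[518,142],[466,378],[57,288],[352,450]])/4+[180-.4,115-.4]
S=np.array([[28,288],[272,20],[482,80],[278,373],[533,207]])/3.5+[195-.35,175-.35]
def pts(p):
    L=np.array([[.065,.11,p[3]],[.065,-.11,p[3]],[-.065,-.11,p[3]],[-.065,.11,p[3]],[p[4],p[5],p[6]]])
    return cupb(p,L)
f=lambda p: np.r_[(proj("top",pts(p))-T).ravel(),(proj("side",pts(p))-S).ravel()]
s=ls(f,[.6,.1,0.2,.17,-.11,-.05,.138]); print(s.x.round(4)); print(s.fun.reshape(-1,2).round(1))
print(pts(s.x).round(4))
E
```

```text
[ 0.6753  0.2272 -0.2196  0.1654 -0.1145 -0.0574  0.1367]
[[ 0.8  0.5]
 [ 0.3  0.1]
 [-0.3  0.7]
 [-0.1  0.4]
 [ 0.   0.3]
 [-0.5 -0.5]
 [-1.3  0. ]
 [ 0.3 -0.5]
 [-0.   0.9]
 [-0.2 -0. ]]
[[0.7627 0.3204 0.1654]
 [0.7148 0.1057 0.1654]
 [0.5879 0.134  0.1654]
 [0.6358 0.3487 0.1654]
 [0.551  0.1961 0.1367]]
```

```bash
python3 -m crank '[[[0,0,1],[0,0,0.14],80],[[0.8,0.5,2],[0,0,0.28],80],[[1.7,1.2,2.7],[0,0,0.42],80],[[2.6,2,2.7],[0,0,0.56],80],[[3.5,2.8,2.7],[0,0,0.7],80],[[4.3,3.6,2.7],[0,0,0.84],80],[[5,4.4,2.7],[0,0,0.98],80],[[5.6,5.2,2.7],[0,0,1.12],80],[[6.2,6,2.7],[0,0,1.26],80],[[6.7,6.8,2.7],[0,0,1.4],80]]'
```

```text
time_s: 1.1
tcp_pos: [0.4615, -0.2829, 0.3788]
orientation: [-2.104, -2.332, 0.0]
contact_force: [1.1, -0.8, 0.3]
grip_width: 0.0802
grasp_force: 0.0
```

```bash
python3 -m crank '[[[0.1,0.9,0],[0,0,0.14],80],[[0.3,1.8,0],[0,0,0.28],80],[[0.5,2.7,0],[0,0,0.42],80],[[0.6,3.6,0],[0,0,0.56],80],[[0.8,4.5,0],[0,0,0.7],80],[[0.9,5.4,-0.5],[0,0,0.84],80],[[1,6.3,-1],[0,0,0.98],80],[[1.1,7.2,-1.5],[0,0,1.12],80],[[1.1,8,-2],[0,0,1.25],80],[[1.14,8.7,-2.2],[0,0,1.254],70]]'
python3 -m crank '[[[0,0,0],[0,0,0],60],[[0,0,0],[0,0,0],60]]'
python3 - <<'E'
from h import *
s=r.get_state(); print(s["tcp_pos"],s["orientation"],s["joint_pos"],s["contact_force"])
im=grab_frame("wrist"); cv2.imwrite("pics/w1.png",im[:,:,::-1])
E
```

```text
time_s: 2.1
tcp_pos: [0.5163, 0.1524, 0.2659]
orientation: [-0.337, -3.119, 0.002]
contact_force: [1.2, 0.0, 0.7]
grip_width: 0.0749
grasp_force: 0.0
time_s: 2.3
tcp_pos: [0.5171, 0.1508, 0.2687]
orientation: [-0.342, -3.121, 0.002]
contact_force: [0.2, 0.4, 0.4]
grip_width: 0.0613
grasp_force: 0.0
[0.51709013 0.15083297 0.26866541] [-3.41902029e-01 -3.12142544e+00  1.55407441e-03] [ 2.20931570e-01 -6.64011175e-02  1.34687852e+00 -4.70983086e-04
  1.86285289e+00 -1.13180194e+00] [0.21152907 0.35787954 0.35111455]
```

View pics/w1.png

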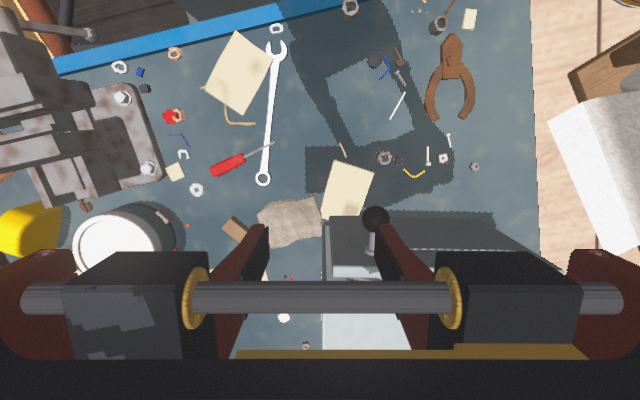

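The wrist view shows the knob at (375,218) and the door's top edge running right from about (325,250). I'll check it against the fit.

```bash
cat >> h.py <<'E'
def wray(s,uv,z):
    c=calibration("wrist"); T=np.eye(4); T[:3,:3]=cv2.Rodrigues(np.array(s["orientation"]))[0]; T[:3,3]=s["tcp_pos"]
    M=T@c["T_tool_cam"]; q=cv2.undistortPoints(np.array(uv,float).reshape(-1,1,2),c["intrinsics"],c["D"])[:,0]
    d=np.c_[q,np.ones(len(q))]@M[:3,:3].T; o=M[:3,3]
    return o+d*((z-o[2])/d[:,2])[:,None]
E
python3 - <<'E'
from h import *
s=r.get_state(); print(wray(s,[[375,218]],.1375).round(4)); o=s["orientation"]
k=np.array([.551,.1961,.141]); print(((k-s["tcp_pos"])/.05).round(2), 2*np.arctan2(o[1],o[0]))
E
```

```text
[[0.5495 0.1945 0.1375]]
[ 0.67  0.92 -2.57] 2.9218781199304384
```

```bash
python3 -m crank '[[[0.3,0.4,0],[0,0,0],60],[[0.66,0.89,0],[0,0,0],60],[[0.66,0.89,-0.7],[0,0,0],60],[[0.66,0.89,-1.5],[0,0,0],60],[[0.66,0.89,-2.2],[0,0,0],60],[[0.66,0.89,-2.56],[0,0,0],60],[[0.66,0.89,-2.56],[0,0,0],60],[[0.66,0.89,-2.56],[0,0,0],28]]'
python3 -m crank '[[[0,0,0],[0,0,0],20],[[0,0,0],[0,0,0],20],[[0,0,0],[0,0,0],20],[[0,0,0],[0,0,0],20]]'
```

```text
time_s: 3.15
tcp_pos: [0.5511, 0.1938, 0.1428]
orientation: [0.347, 3.121, 0.001]
contact_force: [0.3, 0.5, -0.2]
grip_width: 0.0554
grasp_force: 0.0
time_s: 3.55
tcp_pos: [0.5511, 0.1956, 0.1425]
orientation: [0.344, 3.12, 0.003]
contact_force: [-0.7, 0.3, 1.5]
grip_width: 0.0246
grasp_force: 30.0
```

```bash
python3 - <<'E'
from h import *
a=np.array([-.046,-.165])
R=lambda t:np.array([[np.cos(t),-np.sin(t)],[np.sin(t),np.cos(t)]])
for th in [.02,.04,.06,.08,.1,.12,.14,.16,.18,.2,.21,.22,.23,.24,.25,.26]:
    d=R(-.2196)@(R(-th)@a-a); print(th,(d/.05).round(3))
E
```

```text
0.02 [-0.06   0.033]
0.04 [-0.119  0.067]
0.06 [-0.178  0.102]
0.08 [-0.236  0.139]
0.1 [-0.293  0.176]
0.12 [-0.35   0.215]
0.14 [-0.406  0.255]
0.16 [-0.461  0.296]
0.18 [-0.515  0.338]
0.2 [-0.568  0.381]
0.21 [-0.594  0.403]
0.22 [-0.62   0.426]
0.23 [-0.646  0.448]
0.24 [-0.672  0.471]
0.25 [-0.697  0.494]
0.26 [-0.722  0.517]
```

```bash
python3 -m crank '[[[-0.06,0.03,0],[0,0,-0.02],20],[[-0.12,0.07,0],[0,0,-0.04],20],[[-0.18,0.1,0],[0,0,-0.06],20],[[-0.24,0.14,0],[0,0,-0.08],20],[[-0.29,0.18,0],[0,0,-0.1],20],[[-0.35,0.22,0],[0,0,-0.12],20],[[-0.41,0.26,0],[0,0,-0.14],20],[[-0.46,0.3,0],[0,0,-0.16],20],[[-0.515,0.34,0],[0,0,-0.18],20],[[-0.54,0.36,0],[0,0,-0.19],20]]'
```

```text
time_s: 4.55
tcp_pos: [0.524, 0.214, 0.1424]
orientation: [0.64, 3.073, 0.004]
contact_force: [4.8, 5.0, 2.1]
grip_width: 0.0246
grasp_force: 30.0
```

Tangential drag is only about 0.6 N. The rest is a radial path error, so I'll go on in small steps with a small correction toward the hinge.

```bash
python3 -m crank '[[[0,0.03,0],[0,0,-0.005],20],[[-0.014,0.045,0],[0,0,-0.01],20],[[-0.014,0.045,0],[0,0,-0.01],20]]'
python3 -m crank '[[[-0.013,0.011,0],[0,0,-0.005],20],[[-0.026,0.022,0],[0,0,-0.01],20],[[-0.026,0.022,0],[0,0,-0.01],20]]'
```

```text
time_s: 4.85
tcp_pos: [0.5229, 0.215, 0.1424]
orientation: [0.656, 3.071, -0.0]
contact_force: [1.3, 1.5, 4.9]
grip_width: 0.0247
grasp_force: 30.0
time_s: 5.15
tcp_pos: [0.5225, 0.2153, 0.1424]
orientation: [0.672, 3.065, -0.001]
contact_force: [6.2, -1.7, 5.7]
grip_width: 0.0244
grasp_force: 30.0
```

```bash
python3 -m crank '[[[0.024,-0.018,0],[0,0,0.01],20],[[0.024,-0.018,0],[0,0,0.01],20]]'; python3 -m crank '[[[0,0,0],[0,0,0],50],[[0,0,0],[0,0,0],50],[[0,0,0],[0,0,0],50],[[0,0,0],[0,0,0],60]]'
```

```text
time_s: 5.35
tcp_pos: [0.5229, 0.215, 0.1424]
orientation: [0.656, 3.071, -0.0]
contact_force: [2.4, -0.1, 7.5]
grip_width: 0.0243
grasp_force: 30.0
time_s: 5.75
tcp_pos: [0.5221, 0.2152, 0.1406]
orientation: [-0.654, -3.071, 0.002]
contact_force: [0.0, -0.2, -0.3]
grip_width: 0.0532
grasp_force: 0.0
```

```bash
cat >> h.py <<'E'
P=[.6753,.2272,-.2196]
def door(th,u,n,z):  # u from hinge along door, n from inner face into cupboard
    e=np.array([-np.sin(th),-np.cos(th)]); f=np.array([np.cos(th),-np.sin(th)])
    q=np.array([-.0685,.1076])+u*e+n*f; return cupb(P,[[q[0],q[1],z]])[0]
E
python3 - <<'E'
from h import *
s=r.get_state(); h=door(.2,.16,.02,.142); print(h)
Rt=cv2.Rodrigues(np.array(s["orientation"]))[0]; print(Rt.round(3))
t=h-.068*Rt[:,0]; t[2]=.23; print(t,((t-s["tcp_pos"])/.05).round(2))
print(door(.2,.165,-.046,.138))
E
```

```text
[0.58496636 0.19286972 0.142     ]
[[-0.913  0.408 -0.002]
 [ 0.408  0.913 -0.001]
 [ 0.001 -0.001 -1.   ]]
[0.64706053 0.16515136 0.23      ] [ 2.5  -1.    1.79]
[0.52265476 0.21519154 0.138     ]
```

```bash
python3 -m crank '[[[0,0,0.8],[0,0,0],50],[[0,0,1.7],[0,0,0],30],[[0,0,2.2],[0,0,0],10],[[0.6,-0.2,2.2],[0,0,0],0],[[1.4,-0.5,2.2],[0,0,0],0],[[2.2,-0.8,2],[0,0,0],0],[[2.5,-1,1.8],[0,0,0],0],[[2.5,-1,1.8],[0,0,0],0],[[2.5,-1,1.8],[0,0,0],0]]'
python3 - <<'E'
from h import *
s=r.get_state(); print(s["tcp_pos"],s["orientation"],s["contact_force"],s["grip_width"])
im=grab_frame("wrist"); cv2.imwrite("pics/w2.png",im[:,:,::-1])
a=cv2.resize(im[60:240,220:430,::-1],None,fx=3.3,fy=3.3,interpolation=cv2.INTER_CUBIC);cv2.imwrite("pics/w2c.png",a)
E
```

```text
time_s: 6.65
tcp_pos: [0.6471, 0.1654, 0.2306]
orientation: [-0.655, -3.07, 0.001]
contact_force: [0.1, -0.5, 1.0]
grip_width: 0.0006
grasp_force: 0.0
[0.6471216  0.16540389 0.23064885] [-6.54663028e-01 -3.07041902e+00  7.85637859e-04] [ 0.14854663 -0.46761353  0.96002864] 0.0005733018085058814
```

View pics/w2c.png

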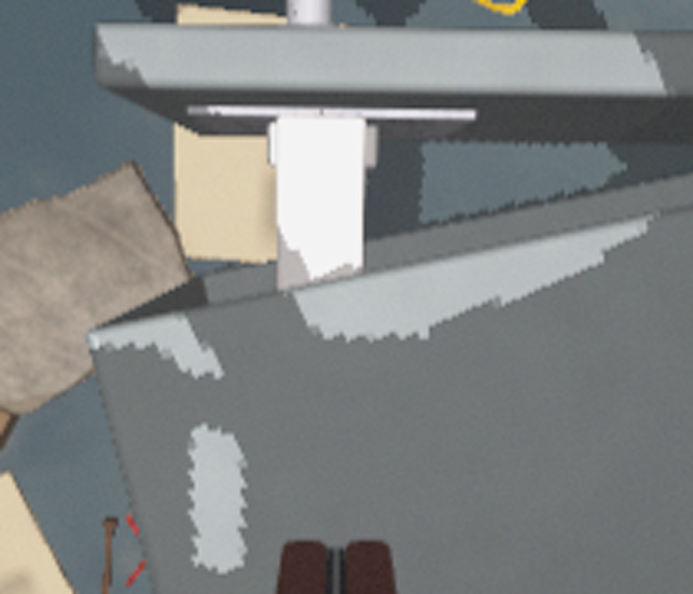

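The crop shows the white hook arm, 277–365 px wide and centred at u≈321, running from the door's inner face (v≈118) to the sheet edge (v≈283). The door's inner top edge is at v≈95 and its right end at u≈95.

```bash
python3 - <<'E'
from h import *
s=r.get_state(); f=lambda u,v:[u/3.3+220-.35,v/3.3+60-.35]
C,A,B=wray(s,[f(95,97),f(187,95),f(660,95)],.168); print("door corner",C,"pred",door(.2,.206,0,.168))
d=(B-A)[:2]; d/=np.linalg.norm(d); n=np.array([d[1],-d[0]]); n=-n if n[0]<0 else n
print("door angle",np.arctan2(d[1],d[0])-(np.pi/2-.2196), "n",n)
z=.1425
for i in range(3):
    L,R,M=wray(s,[f(277,200),f(365,200),f(321,200)],z)
    u=.206-(M-C)[:2]@d; off=.160-u; z=.1425+off/2; print("w",np.linalg.norm(L-R),"u",u,"off",off,"z",z,"n",(M-C)[:2]@n,M)
E1,=wray(s,[f(321,284)],.17); print("gap",(E1-C)[:2]@n,E1)
for nn in(.017,.018): 
    t=C[:2]+d*(.206-u)+n*nn; print(t,((t-s["tcp_pos"][:2])/.05).round(3), "tcp z at hook top",z+r.nose_length)
E
```

```text
door corner [0.54808587 0.15853793 0.168     ] pred [0.54796115 0.15900803 0.168     ]
door angle -0.20017812600052376 n [ 0.91317939 -0.40755785]
w 0.0196487254728925 u 0.16278061551027884 off -0.0027806155102788332 z 0.14110969224486059 n 0.01916736825661959 [0.58320351 0.19019317 0.1425    ]
w 0.019768661901949796 u 0.16280150209646926 off -0.0028015020964692605 z 0.14109924895176534 n 0.01916665715741705 [0.58319435 0.19017439 0.14110969]
w 0.019769562804125406 u 0.16280165898600724 off -0.0028016589860072327 z 0.14109917050699639 n 0.01916665181599722 [0.58319428 0.19017424 0.14109925]
gap 0.03546740584326628 [0.59823551 0.18387964 0.17      ]
[0.58121574 0.19105728] [-1.316  0.504] tcp z at hook top 0.16309917050699638
[0.58212892 0.19064972] [-1.297  0.496] tcp z at hook top 0.16309917050699638
```

```bash
python3 -m crank '[[[-0.6,0.2,0],[0,0,0],0],[[-1.316,0.504,0],[0,0,0],0],[[-1.316,0.504,0],[0,0,0],0],[[-1.316,0.504,-0.1],[0,0,0],0]]'; python3 -m crank '[[[0,0,-0.2],[0,0,0],0],[[0,0,-0.5],[0,0,0],0],[[0,0,-0.8],[0,0,0],0],[[0,0,-1],[0,0,0],0],[[0,0,-1.1],[0,0,0],0],[[0,0,-1.1],[0,0,0],0],[[0,0,-1.1],[0,0,0],0]]'
```

```text
time_s: 7.1
tcp_pos: [0.5811, 0.1917, 0.2291]
orientation: [0.65, 3.069, 0.003]
contact_force: [-0.3, 0.5, -1.5]
grip_width: 0.0003
grasp_force: 0.0
time_s: 7.8
tcp_pos: [0.582, 0.1905, 0.1718]
orientation: [0.655, 3.072, 0.0]
contact_force: [0.0, -1.2, -0.0]
grip_width: 0.0007
grasp_force: 0.0
```

```bash
for i in 1 2 ; do python3 -m crank '[[[0,0,-0.03],[0,0,0],0],[[0,0,-0.06],[0,0,0],0],[[0,0,-0.06],[0,0,0],0]]' | egrep 'pos|contact'; done; for i in 1 2 3; do python3 -m crank '[[[0,0,-0.02],[0,0,0],0],[[0,0,-0.02],[0,0,0],0],[[0,0,-0.02],[0,0,0],0]]'| egrep 'pos|contact'; done
```

```text
tcp_pos: [0.5819, 0.1906, 0.1686]
contact_force: [-0.4, -1.1, 0.9]
tcp_pos: [0.5817, 0.1905, 0.1651]
contact_force: [0.4, -0.5, -0.7]
tcp_pos: [0.5818, 0.1905, 0.1644]
contact_force: [0.6, 0.0, -0.1]
tcp_pos: [0.5819, 0.1905, 0.1638]
contact_force: [-0.4, -1.3, 1.3]
tcp_pos: [0.582, 0.1905, 0.1628]
contact_force: [0.6, -0.8, 2.4]
```

```bash
for i in 1 2 3 4; do python3 -m crank '[[[0,0,-0.02],[0,0,0],0],[[0,0,-0.02],[0,0,0],0],[[0,0,-0.02],[0,0,0],0]]'| egrep 'pos|contact'; done
```

```text
tcp_pos: [0.582, 0.1905, 0.1616]
contact_force: [-0.1, 1.2, 3.7]
tcp_pos: [0.5819, 0.1905, 0.1605]
contact_force: [0.1, -1.8, 3.5]
tcp_pos: [0.5819, 0.1905, 0.1595]
contact_force: [1.4, -0.2, 5.2]
tcp_pos: [0.5818, 0.1906, 0.1585]
contact_force: [0.6, 0.1, 4.3]
```

```bash
for i in 1 2 3 ; do python3 -m crank '[[[0,0,-0.02],[0,0,0],0],[[0,0,-0.02],[0,0,0],0],[[0,0,-0.02],[0,0,0],0]]'| egrep 'pos|contact'; done
python3 - <<'E'
from h import *
s=r.get_state()["tcp_pos"]
for u,n in((.1628,.0178),):
  a=door(.2,u,n,.2)
  for th in np.r_[.21:.361:.01,.4:1.5:.1]: print(round(th,2),((door(th,u,n,.2)-a)/.05).round(3)[:2])
  print(a,s)
E
```

```text
tcp_pos: [0.5818, 0.1906, 0.1576]
contact_force: [0.7, 0.9, 5.5]
tcp_pos: [0.5818, 0.1906, 0.1567]
contact_force: [-0.0, -0.2, 6.3]
tcp_pos: [0.5818, 0.1906, 0.1558]
contact_force: [-0.1, -0.4, 6.1]
0.21 [-0.031  0.01 ]
0.22 [-0.062  0.021]
0.23 [-0.093  0.031]
0.24 [-0.124  0.043]
0.25 [-0.155  0.054]
0.26 [-0.185  0.066]
0.27 [-0.216  0.078]
0.28 [-0.246  0.09 ]
0.29 [-0.276  0.103]
0.3 [-0.306  0.116]
0.31 [-0.336  0.129]
0.32 [-0.366  0.142]
0.33 [-0.396  0.156]
0.34 [-0.425  0.17 ]
0.35 [-0.455  0.185]
0.36 [-0.484  0.199]
0.4 [-0.6    0.261]
0.5 [-0.877  0.435]
0.6 [-1.135  0.636]
0.7 [-1.373  0.862]
0.8 [-1.586  1.11 ]
0.9 [-1.774  1.378]
1.0 [-1.933  1.664]
1.1 [-2.064  1.964]
1.2 [-2.164  2.276]
1.3 [-2.232  2.596]
1.4 [-2.268  2.922]
[0.5818165  0.19120888 0.2       ] [0.58181569 0.19058985 0.15581275]
```

```bash
python3 -m crank '[[[-0.03,0.01,0],[0,0,-0.01],0],[[-0.06,0.02,0],[0,0,-0.02],0],[[-0.09,0.03,0],[0,0,-0.03],0],[[-0.125,0.043,0],[0,0,-0.04],0],[[-0.125,0.043,0],[0,0,-0.04],0]]'
python3 -m crank '[[[-0.03,0.011,0],[0,0,-0.01],0],[[-0.06,0.023,0],[0,0,-0.02],0],[[-0.09,0.035,0],[0,0,-0.03],0],[[-0.12,0.047,0],[0,0,-0.04],0],[[-0.15,0.06,0],[0,0,-0.05],0]]'
python3 - <<'E'
from h import *
im=grab_frame("side"); cv2.imwrite("pics/s2c.png",cv2.resize(im[165:345,195:375,::-1],None,fx=3.3,fy=3.3,interpolation=cv2.INTER_CUBIC))
E
```

```text
time_s: 11.9
tcp_pos: [0.5755, 0.1928, 0.1559]
orientation: [0.716, 3.059, 0.001]
contact_force: [-0.4, -0.1, 5.9]
grip_width: 0.0005
grasp_force: 3.1
time_s: 12.4
tcp_pos: [0.5682, 0.1958, 0.1559]
orientation: [0.793, 3.039, 0.001]
contact_force: [0.8, -0.5, 5.7]
grip_width: 0.0002
grasp_force: 3.1
```

View pics/s2c.png

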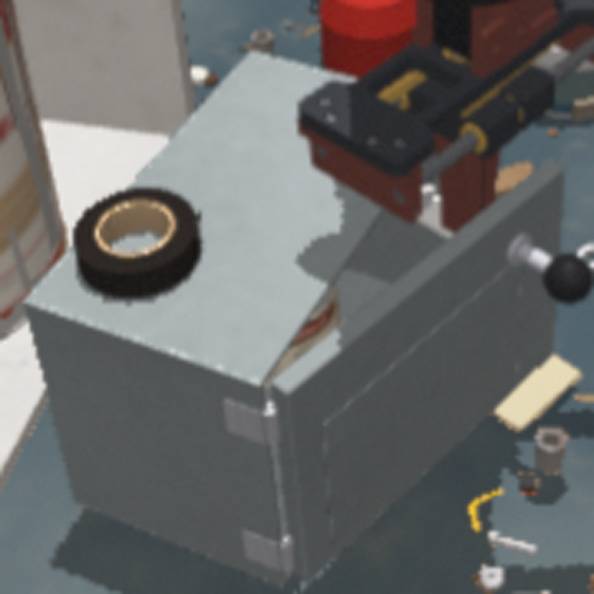

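The view shows the door further open; its top outer corner is at crop (563,165). I'll check the angle from that.

```bash
python3 - <<'E'
from h import *
for th in (.2,.24,.26,.28,.3,.32): print(th,((proj("side",door(th,.206,-.012,.168))-[194.65,164.65])*3.3).round(0))
E
```

```text
0.2 [[539. 148.]]
0.24 [[551. 155.]]
0.26 [[557. 158.]]
0.28 [[563. 161.]]
0.3 [[569. 165.]]
0.32 [[575. 168.]]
```

```bash
python3 -m crank '[[[-0.03,0.013,0],[0,0,-0.01],0],[[-0.06,0.026,0],[0,0,-0.02],0],[[-0.09,0.04,0],[0,0,-0.03],0],[[-0.12,0.053,0],[0,0,-0.04],0],[[-0.15,0.067,0],[0,0,-0.05],0],[[-0.18,0.082,0],[0,0,-0.06],0],[[-0.21,0.096,0],[0,0,-0.07],0],[[-0.24,0.11,0],[0,0,-0.08],0],[[-0.27,0.127,0],[0,0,-0.09],0],[[-0.27,0.127,0],[0,0,-0.09],0]]'
python3 -m crank '[[[0,0,0.05],[0,0,0],0],[[0,0,0.1],[0,0,0],0],[[0,0,0.15],[0,0,0],0],[[0,0,0.2],[0,0,0],0],[[0,0,0.22],[0,0,0],0],[[0,0,0.22],[0,0,0],0]]'
python3 - <<'E'
from h import *
p=r.get_state()["tcp_pos"]; a=door(.38,.1628,.0178,.2); print(a,p)
u,n=.1628,.0115; p=p.copy()
for th in np.r_[.38,.42,.46,.5:1.5:.05]: print(round(th,2),((door(th,u,n,.2)-p)/.05).round(2)[:2])
E
```

```text
time_s: 13.45
tcp_pos: [0.5545, 0.2024, 0.1559]
orientation: [0.928, 3.001, 0.001]
contact_force: [-0.2, 0.1, 5.9]
grip_width: 0.0003
grasp_force: 3.0
time_s: 14.05
tcp_pos: [0.5542, 0.2018, 0.1655]
orientation: [-0.928, -3.0, 0.002]
contact_force: [-0.0, 0.4, -1.2]
grip_width: 0.0006
grasp_force: 0.0
[0.55470951 0.20269178 0.2       ] [0.554191   0.20176123 0.16554958]
0.38 [-0.09  0.09]
0.42 [-0.21  0.16]
0.46 [-0.31  0.23]
0.5 [-0.42  0.31]
0.55 [-0.55  0.41]
0.6 [-0.67  0.52]
0.65 [-0.79  0.63]
0.7 [-0.9   0.75]
0.75 [-1.    0.88]
0.8 [-1.1   1.01]
0.85 [-1.19  1.14]
0.9 [-1.28  1.28]
0.95 [-1.35  1.42]
1.0 [-1.42  1.57]
1.05 [-1.49  1.72]
1.1 [-1.54  1.88]
1.15 [-1.59  2.03]
1.2 [-1.63  2.19]
1.25 [-1.66  2.35]
1.3 [-1.69  2.51]
1.35 [-1.7   2.67]
1.4 [-1.71  2.84]
1.45 [-1.71  3.  ]
```

```bash
python3 -m crank '[[[0,0,0.08],[0,0,0],0],[[-0.09,0.09,0.08],[0,0,0],0],[[-0.15,0.12,0.08],[0,0,-0.02],0],[[-0.21,0.16,0.08],[0,0,-0.04],0],[[-0.31,0.23,0.08],[0,0,-0.08],0],[[-0.42,0.31,0.08],[0,0,-0.12],0],[[-0.55,0.41,0.08],[0,0,-0.17],0],[[-0.67,0.52,0.08],[0,0,-0.22],0],[[-0.79,0.63,0.08],[0,0,-0.27],0],[[-0.9,0.75,0.08],[0,0,-0.32],0]]'
python3 - <<'E'
from h import *
p=r.get_state()["tcp_pos"]; print(r.get_state()["joint_pos"].round(2))
for th in (.35,.4,.45,.5,.55,.6,.65,.7,.8): print(th,proj("side",door(th,.206,-.012,.168)).round(1))
cv2.imwrite("pics/s3.png",grab_frame("side")[:,:,::-1])
E
```

```text
time_s: 15.05
tcp_pos: [0.5091, 0.2398, 0.1704]
orientation: [1.399, 2.813, -0.0]
contact_force: [1.4, -0.9, 0.3]
grip_width: 0.0005
grasp_force: 0.3
[ 0.38 -0.01  1.47 -0.    1.69 -0.27]
0.35 [[371.7 217.4]]
0.4 [[376.  220.4]]
0.45 [[380.3 223.6]]
0.5 [[384.3 226.9]]
0.55 [[388.3 230.4]]
0.6 [[392.  234.1]]
0.65 [[395.6 238. ]]
0.7 [[398.9 242.1]]
0.8 [[405.  250.8]]
```

View pics/s3.png

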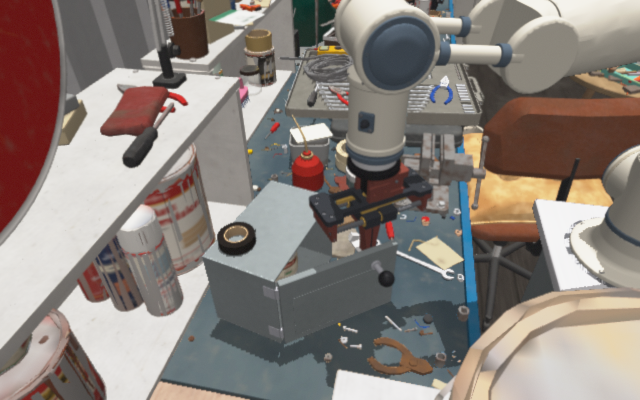

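The side view shows the door corner at about (397,244), which is θ≈0.7 with the finger behind the door. I'll continue to about 1.4 rad.

```bash
python3 -m crank '[[[-0.1,0.13,0],[0,0,-0.05],0],[[-0.2,0.26,0],[0,0,-0.1],0],[[-0.29,0.39,0],[0,0,-0.15],0],[[-0.38,0.53,0],[0,0,-0.2],0],[[-0.45,0.67,0],[0,0,-0.25],0],[[-0.52,0.82,0],[0,0,-0.3],0],[[-0.59,0.97,0],[0,0,-0.35],0],[[-0.64,1.13,0],[0,0,-0.4],0],[[-0.69,1.28,0],[0,0,-0.45],0],[[-0.73,1.44,0],[0,0,-0.5],0]]'
python3 -m crank '[[[-0.03,0.16,0],[0,0,-0.05],0],[[-0.06,0.32,0],[0,0,-0.1],0],[[-0.07,0.46,0],[0,0,-0.15],0],[[-0.08,0.58,0],[0,0,-0.2],0],[[-0.08,0.66,0],[0,0,-0.2],0],[[-0.08,0.66,0],[0,0,-0.2],0]]'
```

```text
time_s: 16.1
tcp_pos: [0.4729, 0.3116, 0.1704]
orientation: [2.05, 2.381, -0.001]
contact_force: [-0.2, -1.8, -0.1]
grip_width: 0.0004
grasp_force: 0.4
time_s: 16.7
tcp_pos: [0.4689, 0.3448, 0.1703]
orientation: [-2.273, -2.169, 0.0]
contact_force: [0.4, -0.1, -0.6]
grip_width: 0.0002
grasp_force: 0.0
```

Now I'll back off the door (away from its inner face, −y), lift and check.

```bash
python3 -m crank '[[[0,-0.1,0],[0,0,0],0],[[0,-0.3,0],[0,0,0],0],[[0,-0.5,0.3],[0,0,0],0],[[0,-0.7,1],[0,0,0],0],[[0,-1.2,1.9],[0,0,0],0],[[0,-2,2.5],[0,0,0],0],[[0,-2.8,2.8],[0,0,0],0],[[0,-3.2,2.8],[0,0,0],0],[[0,-3.2,2.8],[0,0,0],0]]'
python3 - <<'E'
from h import *
for th in (1.1,1.2,1.3,1.4,1.5): print(th,proj("top",door(th,.206,0,.168)).round(1),proj("side",door(th,.206,0,.168)).round(1))
a=grab_frame("top")[110:330,170:400,::-1];b=grab_frame("side")[150:370,180:440,::-1]
cv2.imwrite("pics/f.png",cv2.resize(np.hstack([a,b]),None,fx=1.6,fy=1.6))
print(r.get_state()["contact_force"])
E
```

```text
time_s: 17.6
tcp_pos: [0.4692, 0.1815, 0.3133]
orientation: [2.278, 2.16, 0.005]
contact_force: [1.0, 0.0, 0.6]
grip_width: 0.0005
grasp_force: 0.0
1.1 [[216.8 285.2]] [[415.3 274.6]]
1.2 [[206.9 287.3]] [[417.7 285.5]]
1.3 [[196.9 288.3]] [[418.7 296.9]]
1.4 [[186.8 288.4]] [[418.3 308.8]]
1.5 [[176.8 287.4]] [[416.2 320.9]]
[-0.2112832   0.48159256 -0.38218973]
```

View pics/f.png

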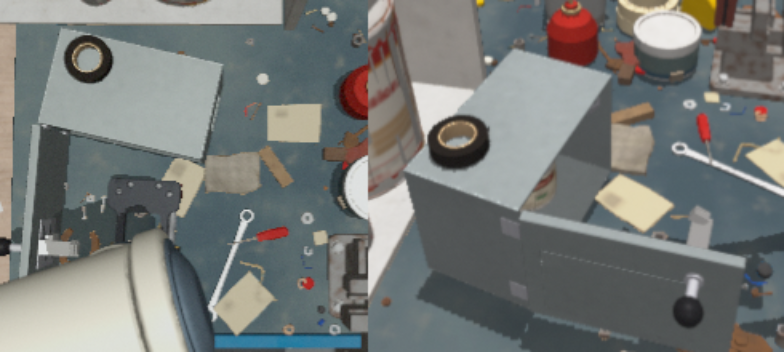

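The door stands at about 1.4 rad (80°), with its corner at about side-view pixel (414,311). The gripper is clear and the tape, tin and can are where they were.

```bash
python3 -c "
from workcell import r
print(r.sign_off())"
```

```text
the job is handed in; nothing more can be done
None
```

The door was drawn by the knob until the hook caught, the hook was pressed down about 7 mm to free it, and the door was then swung to about 80° and released; the job is handed in at about 18 s on the robot's clock, with the tape, tin and can looking unmoved in the last pictures.

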